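# Draw the spatula out of the two-tier utensil box

### The job

The long spatula lies in the bottom of the wooden utensil box, under its sliding upper tray. Slide the upper tray all the way to the left as far as it goes, take the spatula by its green handle and draw it out at a slant, handle first, through the gap that the tray leaves, without levering it hard against the tray and without disturbing the things that stand about. Finish while still holding the spatula by its handle, still and clear in the air, the whole of it a good hand's width above the box; do not put it down.

Things in the scene. Friction and masses are not known exactly. Their poses are not given: they have to be found in the camera images.
- utensil_box: Open wooden box, heavy, fixed: 230 (its x) x 420 mm (its y), long walls 60 mm high, end walls 68, all 8 thick, floor 5. Origin at the centre of its underside; at yaw 0 its y runs to the robot's left, x away from it. Inside: y = -202 to +202; a 40 mm high partition along y parts a wide bay (x = -107 to +37, spatula) from a narrow one (a wooden spoon, fixed).
- sliding_tray (a joint): Travel (m) of the shallow upper tray along the box's +y (left): 0 = against the right end wall, 0.208 = left, fully open. Runs on the long walls, friction about 2 N, cannot be lifted; full width, 196 mm long, underside 60 and wall tops 100 mm above the worktop. Fully left it covers box y = +6 to +202 mm, leaving y = -202 to +6 open. The small things in it are fixed.
- tray_bar (a point): Middle of the top edge of the tray's grip: an upright wooden partition across the tray's middle, 10 mm thick (along box y), raised over 96 mm of its width to 120 mm above the worktop, 20 mm above the tray's walls. Nothing above wall height beside it; room for a finger on each side. Moves with the tray; axes as the box's.
- spatula: Spatula, green handle, purple blade, 310 x 52 x 16 mm, 55 to 115 g, lying flat on the floor of the wide bay, handle to the right, blade to the left. Origin at the centre of its underside, x towards the blade, z up. Handle x = -155 to -30 mm, 24 wide, 16 thick; neck 12 wide to +70; blade +66 to +155, 52 wide, 10 thick. (Another one like it lies far right on the worktop, out of reach.)
- handle_middle (a point): Middle of the spatula's handle, at x = -92 mm, 8 mm above its underside.
- handle_end (a point): Free end of the spatula's handle, at x = -153 mm.
- blade_tip (a point): Tip of the spatula's blade, at x = +153 mm.
- mug: Dotted white mug, 78 x 114 x 93 mm, bystander behind the box.
- timer: Round kitchen timer, white and red, 70 mm across, 41 mm high, bystander behind the box.
- yeast: White tub with grey lid, 72 mm across, 81 mm high, bystander at the front left.
- matches: Matchbox, 36 x 53 x 15 mm, bystander to the right.
- scraper: Dough scraper, steel blade with wooden grip, 125 x 121 x 24 mm, bystander to the right.

How it is judged:
By the outcome, as a careful person would: the job done as asked, in the order asked, and still so for the second after the job is handed in, while the arm keeps its last pose, push and grip.
It also fails if it takes over 51 s, if anything falls off the work surface, if the arm or the gripper's body presses on something with over 40 N, if the wrist force passes 120 N, or if a joint passes its speed limit or range.

### The arm

A 7-joint arm with a two-finger parallel gripper is mounted at the origin on a cart in front of the work surface, level with it; the furniture and walls round the work are solid. World frame = base frame: x ahead of the robot, y to its left, z up, the work surface at z = 0. Lengths are in m, angles in rad, forces in N, time in s.
With the tool pointing down it reaches from about 0.4 to 0.85 m from the base axis. Payload 4.5 kg.
Tool frame: the origin (TCP) lies between the finger pads, 19 mm behind the fingertips; this is the grasp point; z points along the fingers, y is the line along which they close (so a half turn about z gives the same grasp; the last joint's range is limited). The gripper opens to 88 mm and grips with 3 to 60 N. Pads are 18 mm wide; open, the fingers measure 123 mm over their backs; the gripper's body (75 mm by 187 mm) begins 45 mm behind the grasp point.
Start: joints at [1.222, 0.689, -0.195, 1.565, 0.157, 0.902, -0.215], TCP at [0.233, -0.58, 0.257] pointing down, gripper open.
Joint ranges: [-3.01, 3.01], [-0.46, 2.08], [-1.47, 1.51], [0.13, 2.56], [-1, 4.14], [0.04, 2.09], [-2.66, 2.66]. Speed limits (rad/s): [2.57, 2.57, 3.14, 3.14, 3.14, 3.14, 3.14].

### API

Orientations are given as a unit quaternion [x, y, z, w].
In Python, from cell import bot gives the robot as it stands.
- The arm moves only by the tool apply_moves, never from a script. Its argument "rows" is text: rows parted by semicolons, each of 6 numbers parted by spaces: the shift along the tool's x, y, z in units of 30 mm (1.0 is 30 mm), then the turn, a rotation vector about the tool's x, y, z in units of 5 degrees (1.0 is 5 degrees). In form: tx ty tz ax ay az; .... A call has 1 to 8 rows; each row shifts and turns the commanded pose from where the row before left it, along the tool's axes as they then stand; what a row does not reach is not made up. A row lasts 1/8 s, in which the tool goes at most 62.5 mm and 10.7 degrees, less where a joint would pass 70% of its speed; a pose out of reach is approached as far as the arm can. A call is refused whole if a number of a shift passes 1 or a number of a turn 1, either way. A call with a gripper value outside its range is refused whole. "fingers" is the finger opening in mm, from 0 to 88.1, set as the call begins (left out, the last holds). The fingers move at their own pace and stop on an object; "squeeze" is the grip in N (left out, the last holds). Time passes only in rows, so rows that do not move let the fingers close. It gives the time, the measured TCP pose, the force, the opening and the grip force at its end, in the units of the state.
- bot.read_state(): the state, without advancing time (a new reading comes with each control period).
- bot.grab_frame(name): name is "scene" or "side" or "wrist"; returns a dict with "image" (384x512x3 uint8, red, green, blue), "fx", "fy", "cx", "cy" (pixels), "R" (3x3) and "t" (3): a world point X has camera coordinates R X + t. Camera axes: x right, y down, z forward; pixel columns grow to the right and rows downward; lengths in m; the calibration is good to about 2 mm. The wrist camera is an equidistant fisheye: a pixel r from the principal point sees the ray r / f radians off the axis. A picture is of the moment at which its call begins. There is no depth.
- bot.job_done(): hands the job in; it is judged then, once.
The state is a dict: "clock": time; "joints": joint angles; "joint_velocities": joint speeds; "tau": joint torques, N m; "eef_pos": TCP position; "tcp_rot": TCP orientation; "wrist_force": force on the tool from outside, world axes, zero at the start; "torque": the same for the moment, N m; "gripper_width": finger opening in m; "finger_force": force on a finger pad.
Only numpy, scipy, OpenCV 4.12 (cv2) and the standard library are available. Lean on these libraries where they do the work, as an engineer would, in place of code of your own. Each camera call takes 0.05 s, during which the arm holds its last target. There are 200 camera calls.

## Working session

There is one attempt and no reset: what is moved stays moved. The work goes in short steps, Python scripts to look and compute and a tool call to move; the robot and the scene stay as the last step left them, time stands still between calls to the robot, and variables do not carry over. Pictures are saved under pics/ and viewed, at most 10 in all, crops included, and the job is handed in when it is done.

Besides the shell and the picture viewer there is one more tool, called in YAML: its name, and indented under it one key for each argument. apply_moves: Moves the arm, as the interface text tells. Its arguments: {"type":"object","properties":{"rows":{"type":"string"},"fingers":{"type":"number"},"squeeze":{"type":"number"}},"required":["rows"]}

```bash
mkdir -p pics
cat > h.py <<'E'
import numpy as np, cv2
from cell import bot
from scipy.spatial.transform import Rotation as Ro
def ray(f,u,v):
    d=np.array([(u-f["cx"])/f["fx"],(v-f["cy"])/f["fy"],1.0]); R=np.array(f["R"]);t=np.array(f["t"])
    return -R.T@t, R.T@d
def onz(f,u,v,z):
    c,d=ray(f,u,v); return c+d*(z-c[2])/d[2]
def proj(f,X):
    p=np.array(f["R"])@np.array(X)+np.array(f["t"]); return p[0]/p[2]*f["fx"]+f["cx"],p[1]/p[2]*f["fy"]+f["cy"]
def save(n,im,k=1): cv2.imwrite("pics/"+n,cv2.resize(im[:,:,::-1],None,fx=k,fy=k))
E
python3 - <<'E'
from h import *
import pickle
F={n:bot.grab_frame(n) for n in("scene","side","wrist")}
pickle.dump(F,open("F.pkl","wb"))
a=F["scene"]["image"];b=F["side"]["image"]
save("scene.png",a,1.5);save("side.png",b,1.5)
for n in("scene","side"):
    f=F[n];print(n,f["fx"],f["fy"],f["cx"],f["cy"],-np.array(f["R"]).T@f["t"])
s=bot.read_state();print(s)
print(Ro.from_quat(s["tcp_rot"]).as_matrix().round(3))
E
```

```text
scene 348.99994601407417 348.99994601407417 256.1480848735642 194.43243809209466 [0.19594025 0.68629079 0.68159667]
side 352.2000316871618 352.2000316871618 253.04612453102624 186.79576950639455 [ 0.38890386 -1.04649791  0.54301434]
{'clock': 0.15, 'joints': array([ 1.22179181,  0.68976411, -0.19453359,  1.56609246,  0.1572994 ,
        0.90252666, -0.2150735 ]), 'joint_velocities': array([ 0.00044713, -0.00256098,  0.0015398 , -0.00237787, -0.00067235,
        0.00098047,  0.00055335]), 'tau': array([-1.58367668e-03, -5.27858412e+01, -1.26851499e+00, -1.53585237e+01,
       -5.24581864e-02,  3.94135117e-03,  1.05160109e-04]), 'eef_pos': array([ 0.23325114, -0.57935008,  0.25681478]), 'tcp_rot': array([ 9.81729190e-01,  1.90282177e-01, -1.84519683e-04, -6.75596036e-04]), 'wrist_force': array([ 0.1805086 ,  0.1353099 , -0.24644912]), 'torque': array([ 0.06141904, -0.03381135,  0.04384582]), 'finger_force': 0.0, 'gripper_width': 0.08799372314245392}
[[ 0.928  0.374 -0.001]
 [ 0.374 -0.928  0.001]
 [-0.    -0.001 -1.   ]]
```

View pics/scene.png

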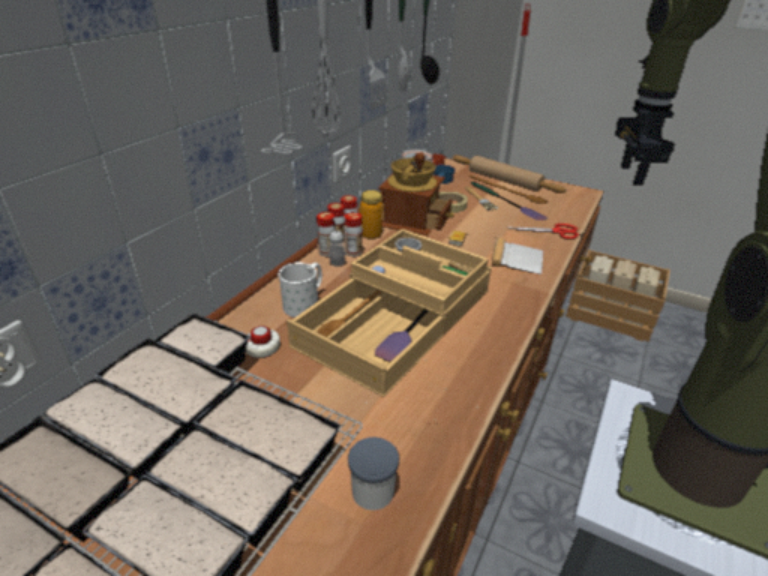

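View pics/side.png

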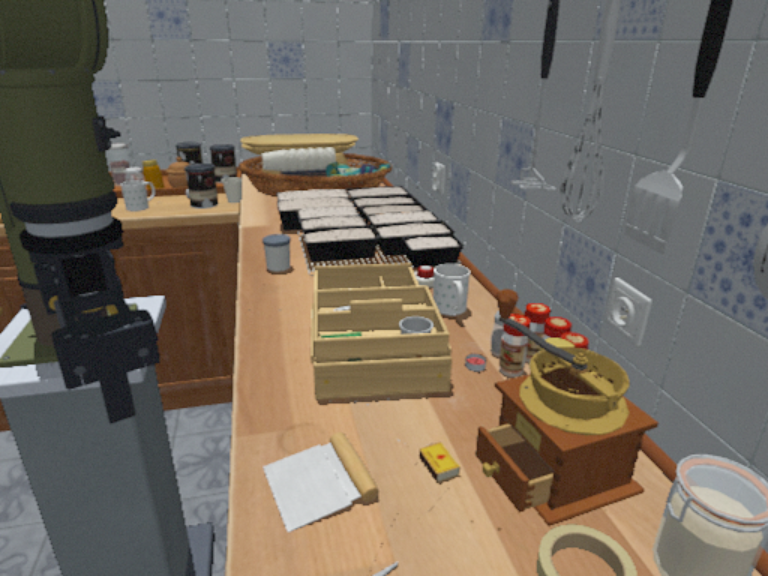

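Scene shows the box at about (290–490, 230–385) with tray at the far (right) end and blade at (395,345); side shows tray near, bar at (375,310), matches (440,460), scraper (310,480), all in 1.5x pixels. Zooming for corners.

Run:
```python
from h import *
import pickle
F=pickle.load(open("F.pkl","rb"))
a=F["scene"]["image"][145:265,180:335];b=F["side"]["image"][170:270,200:310]
A=cv2.resize(a,None,fx=5,fy=5,interpolation=cv2.INTER_CUBIC);B=cv2.resize(b,None,fx=6,fy=6,interpolation=cv2.INTER_CUBIC)
save("c1.png",A);save("c2.png",B)
```

```text
(no output)
```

View pics/c1.png

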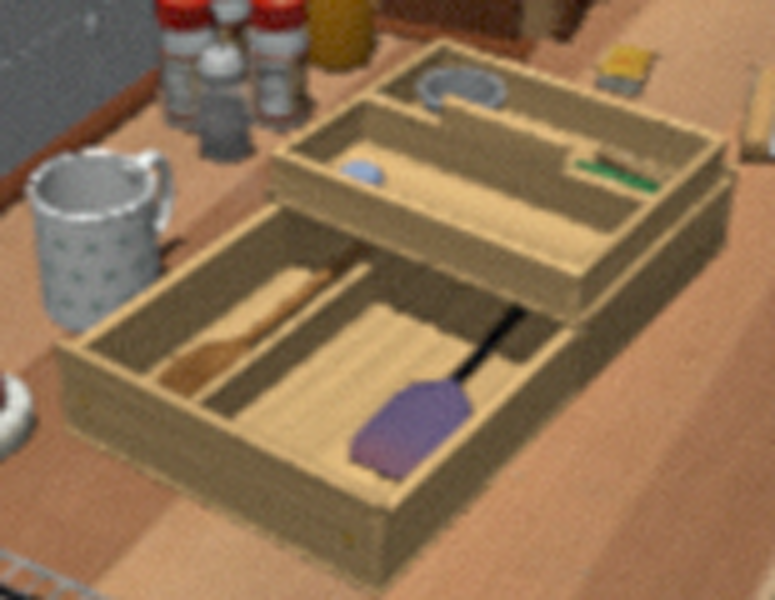

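View pics/c2.png

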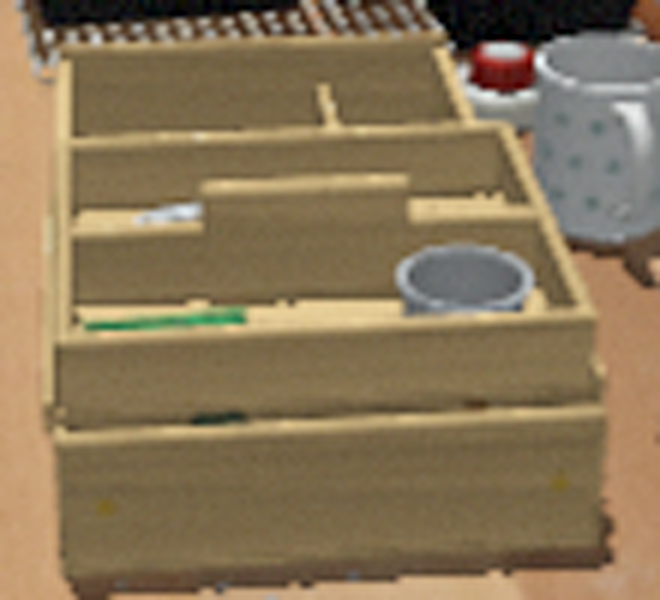

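Run:
```python
from h import *
import pickle
F=pickle.load(open("F.pkl","rb"))
S=lambda u,v,z:onz(F["scene"],u/5+180-.4,v/5+145-.4,z)[:2].round(4)
D=lambda u,v,z:onz(F["side"],u/6+200-.4,v/6+170-.4,z)[:2].round(4)
for n,u,v,z in [("boxLfar",62,347,.068),("boxLnear",388,512,.068),("boxLnear0",380,588,0),("boxLfar0",70,430,0),("trRfar",447,42,.1),("trRnear",727,142,.1),("trLnear",580,275,.1),("trLfar",273,153,.1),("bar",445,98,.12),("bar2",572,150,.12),("tip1",355,447,.015),("tip2",405,477,.015),("bl1",430,383,.015),("bl2",470,408,.015),("neck",458,377,.01),("neck2",520,312,.01)]: print("S",n,S(u,v,z))
for n,u,v,z in [("boxRnear",58,438,.068),("boxRfar",604,407,.068),("boxRn0",68,585,0),("boxRf0",607,562,0),("trRn",57,345,.1),("trRf",597,318,.1),("trLn",70,145,.1),("trLf",508,125,.1),("bar1",203,188,.12),("bar2",407,180,.12),("boxLn",62,55,.068),("boxLf",443,40,.068),("gr",195,420,.02),("gr",245,415,.02)]: print("D",n,D(u,v,z))
```

```text
S boxLfar [0.7194 0.0751]
S boxLnear [0.4939 0.1017]
S boxLnear0 [0.5025 0.091 ]
S boxLfar0 [0.7244 0.0696]
S trRfar [ 0.6723 -0.3149]
S trRnear [ 0.4529 -0.2855]
S trLnear [ 0.4765 -0.098 ]
S trLfar [ 0.6994 -0.1224]
S bar [ 0.622  -0.2103]
S bar2 [ 0.5245 -0.1928]
S tip1 [0.562  0.0129]
S tip2 [0.5249 0.0211]
S bl1 [ 0.5514 -0.0613]
S bl2 [ 0.5199 -0.0523]
S neck [ 0.5419 -0.0808]
S neck2 [ 0.5371 -0.1612]
D boxRnear [ 0.4514 -0.3187]
D boxRfar [ 0.6756 -0.3432]
D boxRn0 [ 0.452  -0.3251]
D boxRf0 [ 0.6763 -0.3577]
D trRn [ 0.4545 -0.2997]
D trRf [ 0.677  -0.3248]
D trLn [ 0.482  -0.1118]
D trLf [ 0.6987 -0.1333]
D bar1 [ 0.5306 -0.2109]
D bar2 [ 0.6221 -0.2219]
D boxLn [0.4985 0.077 ]
D boxLf [0.7197 0.0543]
D gr [ 0.5198 -0.2436]
D gr [ 0.5427 -0.2442]
```

apply_moves:
  rows: "0 0 0 0 0 0.97;0 0 0 0 0 0.97;0 0 0 0 0 0.97;0 0 0 0 0 0.97;0 0 0 0 0 0.97;0 0 0 0 0 0.97;0.7 -0.97 0 0 0 0;0.7 -0.97 0 0 0 0"
  fingers: 60

```text
clock: 1.15
eef_pos: [0.2826, -0.5266, 0.2571]
tcp_rot: [0.998, -0.063, -0.0, -0.0]
wrist_force: [0.4, -0.4, 0.1]
gripper_width: 0.0606
finger_force: 0.0
```

apply_moves:
  rows: "0.7 -0.97 0 0 0 0;0.7 -0.97 0 0 0 0;0.7 -0.97 0 0 0 0;0.7 -0.97 0 0 0 0;0.7 -0.97 0 0 0 0;0.7 -0.97 0 0 0 0;0.7 -0.97 0 0 0 0;0.7 -0.97 0 0 0 0"

```text
clock: 2.15
eef_pos: [0.4787, -0.3162, 0.2572]
tcp_rot: [0.998, -0.062, -0.0, -0.0]
wrist_force: [-0.8, 0.7, 0.3]
gripper_width: 0.0601
finger_force: 0.0
```

apply_moves:
  rows: "0.7 -0.97 0 0 0 0;0.7 -0.97 0 0 0 0;0.7 -0.97 0 0 0 0;0.7 -0.97 0 0 0 0;0 0 0 0 0 0"

```text
clock: 2.78
eef_pos: [0.578, -0.2084, 0.2569]
tcp_rot: [0.998, -0.059, 0.0, -0.001]
wrist_force: [-0.7, 0.6, 0.4]
gripper_width: 0.0599
finger_force: 0.0
```

Run:
```python
from h import *
f=bot.grab_frame("wrist");save("w1.png",f["image"],1.5)
s=bot.read_state();print(s["eef_pos"],Ro.from_quat(s["tcp_rot"]).as_matrix().round(3),f["fx"],f["cx"],f["cy"],-np.array(f["R"]).T@f["t"])
```

```text
[ 0.57636927 -0.2109134   0.25697707] [[ 0.993 -0.122 -0.001]
 [-0.122 -0.993  0.001]
 [-0.001 -0.    -1.   ]] 297.3186396354542 258.0839185917851 195.26666498265786 [ 0.66105811 -0.2195832   0.38341019]
```

View pics/w1.png

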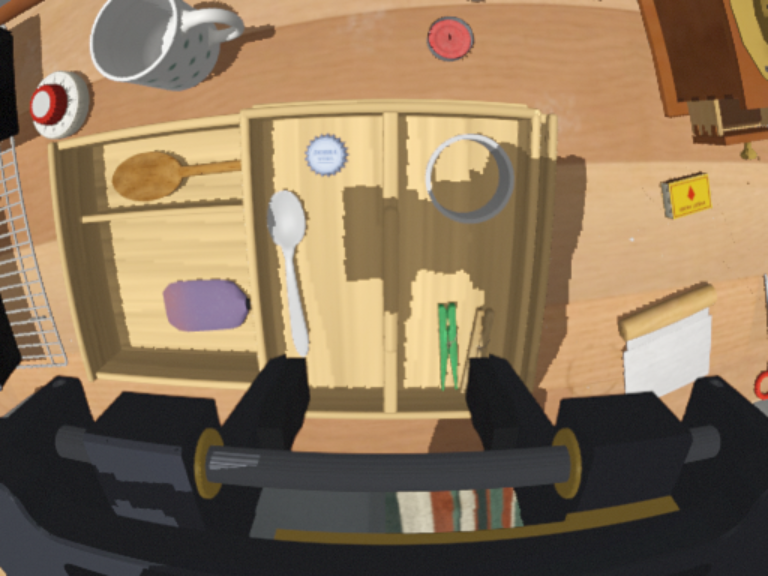

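Wrist view: bar at column ~391, vertical and centred between the fingers; blade at (165–247, 280–330), box left wall at (55–95), right end wall edge ~(550,115).

```bash
cat >> h.py <<'E'
def fish(f,u,v,z):
    x=np.array([u-f["cx"],v-f["cy"]])/f["fx"]; r=np.hypot(*x)+1e-9
    d=np.r_[x/r*np.sin(r),np.cos(r)]; R=np.array(f["R"]);c=-R.T@f["t"];d=R.T@d
    return (c+d*(z-c[2])/d[2])[:3]
def fproj(f,X):
    p=np.array(f["R"])@np.array(X)+np.array(f["t"]);h=np.hypot(p[0],p[1]);r=np.arctan2(h,p[2])*f["fx"]
    return p[0]/h*r+f["cx"],p[1]/h*r+f["cy"]
E
python3 - <<'E'
from h import *
f=bot.grab_frame("wrist")
W=lambda u,v,z:fish(f,(u+.5)/1.5-.5,(v+.5)/1.5-.5,z)[:2].round(4)
for n,u,v,z in [("barmid",391,250,.12),("boxLfar",52,146,.068),("boxLnear",93,379,.064),("boxRfar",554,116,.068),("trLfar",242,112,.1),("trRfar",535,117,.1),("trLnear",263,408,.1),("tip",164,307,.014),("bl1",164,290,.013),("bl2",170,328,.013),("bl3",225,279,.013),("bl4",222,330,.013),("neck",248,303,.012),("timer",58,103,.03),("mug",150,45,.09)]: print(n,W(u,v,z))
E
```

```text
barmid [ 0.5982 -0.2168]
boxLfar [0.7201 0.0583]
boxLnear [0.4996 0.0881]
boxRfar [ 0.6729 -0.3451]
trLfar [ 0.6976 -0.1329]
trRfar [ 0.6713 -0.3192]
trLnear [ 0.4828 -0.103 ]
tip [0.548  0.0094]
bl1 [0.5645 0.0048]
bl2 [0.5255 0.01  ]
bl3 [ 0.5667 -0.0621]
bl4 [ 0.5178 -0.0464]
neck [ 0.541  -0.0788]
timer [0.7663 0.0769]
mug [ 0.7654 -0.0662]
```

apply_moves:
  rows: "0 0 1 0 0 0;0 0 1 0 0 0;0 0 1 0 0 0;0 0 1 0 0 0;0 0 0.5 0 0 0;0 0 0 0 0 0"

```text
clock: 3.62
eef_pos: [0.5749, -0.2131, 0.1218]
tcp_rot: [0.998, -0.063, -0.001, 0.0]
wrist_force: [-0.1, -0.3, 0.9]
gripper_width: 0.0602
finger_force: 0.0
```

apply_moves:
  rows: "0 0 0 0 0 0;0 0 0 0 0 0;0 0 0 0 0 0;0 0 0 0 0 0;0 0 0 0 0 0;0 0 0 0 0 0"
  fingers: 0
  squeeze: 15

```text
clock: 4.38
eef_pos: [0.5762, -0.2117, 0.1226]
tcp_rot: [0.998, -0.062, 0.0, -0.0]
wrist_force: [-0.1, 1.1, 1.9]
gripper_width: 0.0103
finger_force: 15.0
```

apply_moves:
  rows: "0 -0.4 0 0 0 0;0 -0.8 0 0 0 0;0 -0.8 0 0 0 0;0 -0.8 0 0 0 0;0 -0.8 0 0 0 0;0 -0.8 0 0 0 0;0 -0.8 0 0 0 0;0 -0.3 0 0 0 0"

```text
clock: 5.38
eef_pos: [0.5957, -0.0462, 0.1225]
tcp_rot: [0.998, -0.061, -0.001, -0.0]
wrist_force: [-3.7, -2.2, 4.9]
gripper_width: 0.0094
finger_force: 15.0
```

apply_moves:
  rows: "0 -0.2 0 0 0 0;0 -0.15 0 0 0 0;0 -0.15 0 0 0 0;0 -0.15 0 0 0 0;0 0 0 0 0 0"

```text
clock: 6.0
eef_pos: [0.5978, -0.0291, 0.1225]
tcp_rot: [0.998, -0.063, -0.001, 0.0]
wrist_force: [-2.5, 0.2, 5.3]
gripper_width: 0.0098
finger_force: 15.0
```

apply_moves:
  rows: "0 -0.15 0 0 0 0;0 -0.15 0 0 0 0;0 -0.15 0 0 0 0;0 0 0 0 0 0"

```text
clock: 6.5
eef_pos: [0.5989, -0.0197, 0.1225]
tcp_rot: [0.998, -0.064, -0.002, 0.002]
wrist_force: [-4.3, -5.3, 6.2]
gripper_width: 0.0102
finger_force: 15.0
```

apply_moves:
  rows: "0 -0.15 0 0 0 0;0 -0.15 0 0 0 0;0 0 0 0 0 0;0 0 0 0 0 0"

```text
clock: 7.0
eef_pos: [0.599, -0.0194, 0.1224]
tcp_rot: [0.998, -0.067, -0.002, 0.007]
wrist_force: [-6.2, -19.4, 4.9]
gripper_width: 0.0101
finger_force: 15.0
```

apply_moves:
  rows: "0 0.4 0 0 0 0;0 0 0 0 0 0"

```text
clock: 7.25
eef_pos: [0.5988, -0.0208, 0.1224]
tcp_rot: [0.998, -0.064, -0.001, 0.001]
wrist_force: [-4.7, -0.9, 5.6]
gripper_width: 0.0097
finger_force: 15.0
```

apply_moves:
  rows: "0 0 0 0 0 0;0 0 0 0 0 0;0 0 0 0 0 0;0 0 -1 0 0 0;0 0 -1 0 0 0;0 0.9 -1 0 0 0;0 1 -1 0 0 0;0 1 -1 0 0 0"
  fingers: 40

```text
clock: 8.25
eef_pos: [0.5895, -0.1057, 0.2734]
tcp_rot: [0.998, -0.062, 0.0, 0.0]
wrist_force: [-0.2, 0.5, -0.3]
gripper_width: 0.0396
finger_force: 0.0
```

apply_moves:
  rows: "-0.5 1 -0.5 0 0 0;-0.5 1 0 0 0 0;-0.5 1 0 0 0 0;0 0 0 0 0 0"

```text
clock: 8.75
eef_pos: [0.532, -0.1917, 0.2876]
tcp_rot: [0.998, -0.065, -0.0, 0.001]
wrist_force: [0.0, 0.6, 0.2]
gripper_width: 0.0398
finger_force: 0.0
```

Run:
```python
from h import *
f=bot.grab_frame("wrist");save("w2.png",f["image"],1.5)
s=bot.read_state();print(s["eef_pos"],s["clock"],-np.array(f["R"]).T@f["t"])
```

```text
[ 0.53337269 -0.18944298  0.28754715] 8.8 [ 0.61513505 -0.20334477  0.41400261]
```

View pics/w2.png

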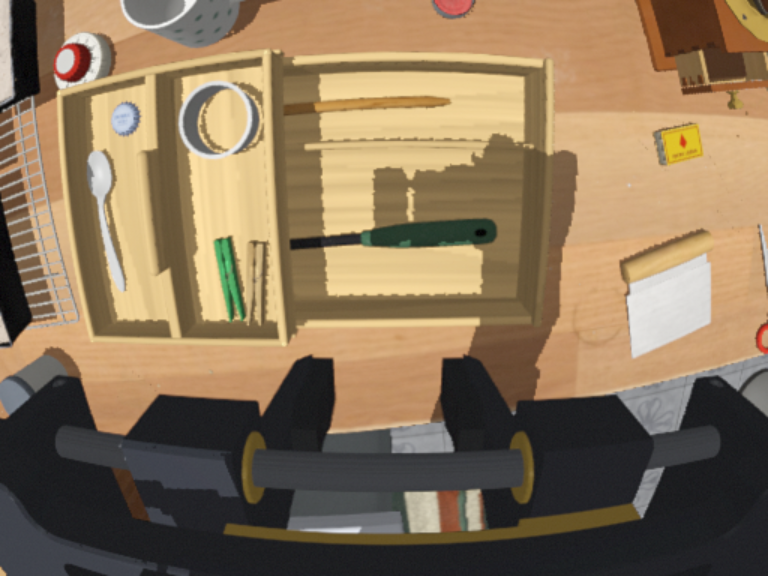

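Tray fully left; the handle is visible from (363,239) to its end (497,231), right end wall inner edge at ~(535,190), near long wall at row ~320.

Run:
```python
from h import *
f=bot.grab_frame("wrist")
im=f["image"];hsv=cv2.cvtColor(im,cv2.COLOR_RGB2HSV)
m=cv2.inRange(hsv,(60,60,20),(95,255,140));m[:, :225]=0;m[180:]=0;m[:,350:]=0
n,l,st,c=cv2.connectedComponentsWithStats(m);i=1+np.argmax(st[1:,4]);print(st[i],c[i])
v,u=np.where(l==i)
P=np.array([fish(f,a,b,.019)[:2] for a,b in zip(u,v)])
mu=P.mean(0);w,V=np.linalg.eigh(np.cov(P.T));d=V[:,1]*np.sign(V[1,1]);t=(P-mu)@d
q=(P-mu)@np.array([-d[1],d[0]])
print("len",np.ptp(t),"wid",np.ptp(q),"blade dir",d,np.degrees(np.arctan2(d[0],d[1])))
end=mu+d*t.min();mid=end+d*.063+0*mu;tip=end+d*.310
print("end",end,"mid",mid,"mean",mu,"tip",tip)
W=lambda u,v,z:fish(f,(u+.5)/1.5-.5,(v+.5)/1.5-.5,z)[:2].round(4)
for n,u,v,z in [("Rfar",552,60,.068),("Rnear",546,324,.066),("Rnear_in",530,318,.066),("trR far",283,52,.1),("trRnear",288,343,.1),("trL",57,95,.1),("bar",145,212,.12)]: print(n,W(u,v,z))
```

```text
[ 242  148   90   17 1180] [289.05       156.74067797]
len 0.12230325200828943 wid 0.02146924886996507 blade dir [0.06270975 0.99803181] 3.595363267992389
end [ 0.52994385 -0.29118617] mid [ 0.53389457 -0.22831017] mean [ 0.53359559 -0.23306838] tip [0.54938388 0.01820369]
Rfar [ 0.6769 -0.3402]
Rnear [ 0.4535 -0.3214]
Rnear_in [ 0.4614 -0.3064]
trR far [ 0.6969 -0.138 ]
trRnear [ 0.4802 -0.1045]
trL [0.7202 0.0642]
bar [ 0.603  -0.0204]
```

Run:
```python
from h import *
s=bot.read_state();print(s["joints"].round(2),s["eef_pos"],Ro.from_quat(s["tcp_rot"]).as_matrix().round(3))
```

```text
[ 0.23  0.57  0.05  1.72 -0.04  0.85 -1.4 ] [ 0.53419261 -0.18805193  0.28747817] [[ 0.992 -0.125  0.001]
 [-0.125 -0.992  0.001]
 [ 0.001 -0.001 -1.   ]]
```

apply_moves:
  rows: "0 0 0 0 0 -1;0 0 0 0 0 -1;0 0 0 0 0 0"

```text
clock: 9.22
eef_pos: [0.5346, -0.187, 0.2873]
tcp_rot: [1.0, 0.026, 0.0, -0.001]
wrist_force: [-0.4, -0.9, 0.1]
gripper_width: 0.0399
finger_force: 0.0
```

Run:
```python
from h import *
s=bot.read_state();print(s["joints"].round(2),s["eef_pos"])
```

```text
[ 0.26  0.57 -0.    1.72 -0.    0.85 -1.26] [ 0.53462323 -0.18702391  0.28730124]
```

apply_moves:
  rows: "0 0 0 0 0 -1;0 0 0 0 0 -1;0 0 0 0 0 -1;0 0 0 0 0 -1;0 0 0 0 0 -1;0 0 0 0 0 -1;0 0 0 0 0 -1;0 0 0 0 0 -1"
  fingers: 50

```text
clock: 10.22
eef_pos: [0.5343, -0.1877, 0.2874]
tcp_rot: [0.93, 0.366, 0.0, -0.0]
wrist_force: [0.5, 0.1, -0.4]
gripper_width: 0.0502
finger_force: 0.0
```

apply_moves:
  rows: "0 0 0 0 0 -1;0 0 0 0 0 -1;0 0 0 0 0 -1;0 0 0 0 0 -1;0 0 0 0 0 -1;0 0 0 0 0 -1;0 0 0 0 0 -1;0 0 0 0 0 -1"

```text
clock: 11.22
eef_pos: [0.5342, -0.1878, 0.2873]
tcp_rot: [0.749, 0.662, 0.0, -0.0]
wrist_force: [0.4, -0.1, -0.8]
gripper_width: 0.0502
finger_force: 0.0
```

apply_moves:
  rows: "0 0 0 0 0 -0.7;-0.7 0 1 0 0 0;-0.7 0 1 0 0 0;0 0 1 0 0 0;0 0 1 0 0 0;0 0 0 0 0 0"

```text
clock: 11.98
eef_pos: [0.53, -0.2295, 0.1655]
tcp_rot: [0.729, 0.684, -0.001, -0.002]
wrist_force: [0.2, 0.0, 0.6]
gripper_width: 0.0501
finger_force: 0.0
```

Run:
```python
from h import *
f=bot.grab_frame("wrist");save("w3.png",f["image"],1.2)
s=bot.read_state();print(s["joints"].round(2),s["eef_pos"],Ro.from_quat(s["tcp_rot"]).as_matrix().round(3))
```

```text
[ 0.53  0.77 -0.35  1.78  0.4   0.66 -0.11] [ 0.53110819 -0.22978879  0.16704374] [[ 0.064  0.998 -0.001]
 [ 0.998 -0.064  0.001]
 [ 0.001 -0.001 -1.   ]]
```

View pics/w3.png

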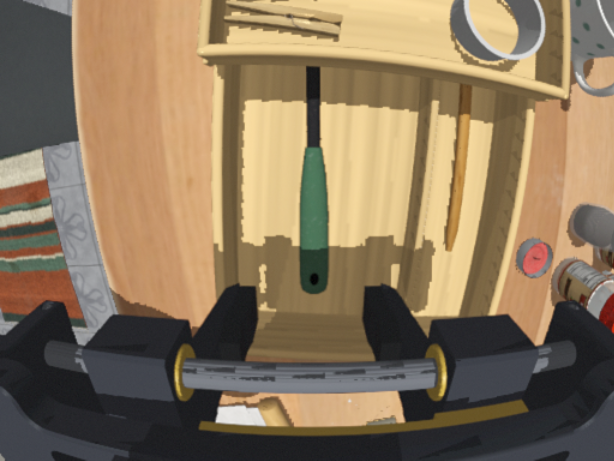

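Handle is vertical in the wrist view, centred about column 314, ~3 mm right of the finger midline; clear on both sides.

apply_moves:
  rows: "0 0.1 1 0 0 0;0 0 1 0 0 0;0 0 1 0 0 0;0 0 0.8 0 0 0;0 0 0.5 0 0 0;0 0 0.3 0 0 0;0 0 0 0 0 0"

```text
clock: 12.9
eef_pos: [0.5342, -0.2309, 0.0296]
tcp_rot: [0.729, 0.684, 0.0, 0.0]
wrist_force: [-0.2, -0.7, 0.4]
gripper_width: 0.05
finger_force: 0.0
```

apply_moves:
  rows: "0 0 0.1 0 0 0;0 0 0 0 0 0;0 0 0 0 0 0;0 0 0 0 0 0;0 0 0 0 0 0;0 0 0 0 0 0"
  fingers: 0
  squeeze: 45

```text
clock: 13.65
eef_pos: [0.5339, -0.231, 0.0266]
tcp_rot: [0.729, 0.684, -0.0, 0.0]
wrist_force: [-0.4, -0.3, 2.5]
gripper_width: 0.0216
finger_force: 45.0
```

apply_moves:
  rows: "0 0 -0.15 0 0 0;0 0 -0.22 0 -0.3 0;0 0 -0.22 0 -0.3 0;0 0 -0.22 0 -0.3 0;0 0 -0.22 0 -0.3 0;0 0 -0.22 0 -0.3 0;0 0 0 0 0 0"

```text
clock: 14.52
eef_pos: [0.5347, -0.2282, 0.0644]
tcp_rot: [0.727, 0.683, -0.048, 0.045]
wrist_force: [0.1, 0.8, -1.4]
gripper_width: 0.0218
finger_force: 44.9
```

apply_moves:
  rows: "0 0 -0.22 0 -0.3 0;0 0 -0.22 0 -0.3 0;0 0 -0.22 0 -0.3 0;0 0 -0.22 0 -0.3 0;0 0 0 0 0 0"

```text
clock: 15.15
eef_pos: [0.535, -0.2236, 0.0903]
tcp_rot: [0.724, 0.68, -0.086, 0.081]
wrist_force: [0.1, 0.1, -0.4]
gripper_width: 0.0218
finger_force: 44.9
```

Run:
```python
from h import *
f=bot.grab_frame("wrist");g=bot.grab_frame("scene")
a=cv2.resize(f["image"],None,fx=.78,fy=.78);b=cv2.resize(g["image"][130:260,180:340],None,fx=2.4,fy=2.4)
h=max(a.shape[0],b.shape[0]);c=np.zeros((h,a.shape[1]+b.shape[1],3),np.uint8);c[:a.shape[0],:a.shape[1]]=a;c[:b.shape[0],a.shape[1]:]=b
save("w4.png",c)
s=bot.read_state();print(s["joints"].round(2),s["eef_pos"],s["wrist_force"],s["torque"],Ro.from_quat(s["tcp_rot"]).as_matrix().round(3))
```

```text
[ 0.18  0.87  0.03  1.89  0.57  0.4  -0.4 ] [ 0.53427903 -0.22463959  0.08989237] [ 1.04106027  0.90481214 -1.50174031] [ 0.10773325 -0.08322845 -0.00686792] [[ 0.062  0.998 -0.015]
 [ 0.97  -0.064 -0.233]
 [-0.234 -0.    -0.972]]
```

View pics/w4.png

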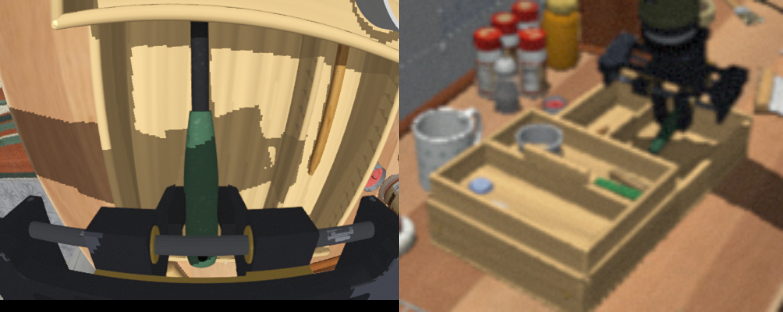

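Spatula is tilted ~13.5° with the neck passing below the tray edge at (200,22), no contact force. Drawing it along its axis.

apply_moves:
  rows: "-0.4 0 0 0 0 0;-0.5 0 0 0 0 0;-0.5 0 0 0 0 0;-0.5 0 0 0 0 0;-0.5 0 0 0 0 0;0 0 0 0 0 0"

```text
clock: 16.0
eef_pos: [0.5293, -0.2968, 0.1071]
tcp_rot: [0.725, 0.678, -0.086, 0.081]
wrist_force: [-0.5, 0.1, -0.5]
gripper_width: 0.0218
finger_force: 44.9
```

apply_moves:
  rows: "-0.5 0 0 0 0 0;-0.5 0 0 0 0 0;-0.5 0 0 0 0 0;-0.5 0 0 0 0 0;-0.5 0 0 0 0 0;0 0 0 0 0 0"

```text
clock: 16.75
eef_pos: [0.5246, -0.3695, 0.1246]
tcp_rot: [0.725, 0.678, -0.086, 0.081]
wrist_force: [-0.4, 0.5, -1.0]
gripper_width: 0.0216
finger_force: 44.9
```

Run:
```python
from h import *
s=bot.read_state();print(s["joints"].round(2));R=Ro.from_quat(s["tcp_rot"]).as_matrix();print(s["eef_pos"],"tip est",s["eef_pos"]+R@[.247,0,.013])
f=bot.grab_frame("wrist");g=bot.grab_frame("scene")
a=cv2.resize(f["image"],None,fx=.78,fy=.78);b=cv2.resize(g["image"][130:260,180:340],None,fx=2.4,fy=2.4)
h=max(a.shape[0],b.shape[0]);c=np.zeros((h,a.shape[1]+b.shape[1],3),np.uint8);c[:a.shape[0],:a.shape[1]]=a;c[:b.shape[0],a.shape[1]:]=b
save("w5.png",c)
```

```text
[ 0.48  0.85 -0.08  1.73  0.57  0.54 -0.12]
[ 0.52455875 -0.36950776  0.12461637] tip est [ 0.540435   -0.13299619  0.05398903]
```

View pics/w5.png

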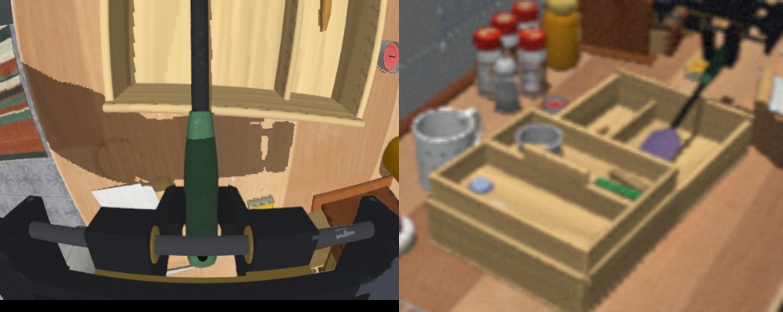

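Blade is now out beyond the tray edge with nothing touching; draw a little more, then lift straight up.

apply_moves:
  rows: "-0.5 0 0 0 0 0;-0.5 0 0 0 0 0;-0.2 0 -0.5 0 0 0;-0.23 0 -0.97 0 0 0;-0.23 0 -0.97 0 0 0;-0.23 0 -0.97 0 0 0;-0.23 0 -0.97 0 0 0;0 0 0 0 0 0"

```text
clock: 17.85
eef_pos: [0.5245, -0.3992, 0.2704]
tcp_rot: [0.725, 0.679, -0.085, 0.083]
wrist_force: [-0.3, -0.4, -1.1]
gripper_width: 0.0218
finger_force: 44.9
```

apply_moves:
  rows: "-0.23 0 -0.97 0 0 0;-0.23 0 -0.97 0 0 0;-0.23 0 -0.97 0 0 0;-0.23 0 -0.97 0 0 0;-0.1 0 -0.4 0 0 0;0 0 0 0 0 0;0 0 0 0 0 0;0 0 0 0 0 0"

```text
clock: 18.85
eef_pos: [0.5227, -0.398, 0.3974]
tcp_rot: [0.724, 0.68, -0.086, 0.079]
wrist_force: [-0.3, 0.8, -1.2]
gripper_width: 0.0219
finger_force: 44.9
```

Run:
```python
from h import *
s=bot.read_state();R=Ro.from_quat(s["tcp_rot"]).as_matrix();print(s["joints"].round(2),s["joint_velocities"].round(3),s["eef_pos"],"tip est",s["eef_pos"]+R@[.247,0,.02])
f=bot.grab_frame("side");g=bot.grab_frame("scene")
c=np.hstack([cv2.resize(x["image"],None,fx=.78,fy=.78) for x in(f,g)]);save("w6.png",c)
```

```text
[ 0.61  0.57 -0.24  1.38  0.38  1.15  0.2 ] [ 0.    -0.003 -0.002 -0.008 -0.001  0.003  0.001] [ 0.52268127 -0.39797682  0.39735351] tip est [ 0.53753107 -0.16286233  0.32047919]
```

View pics/w6.png

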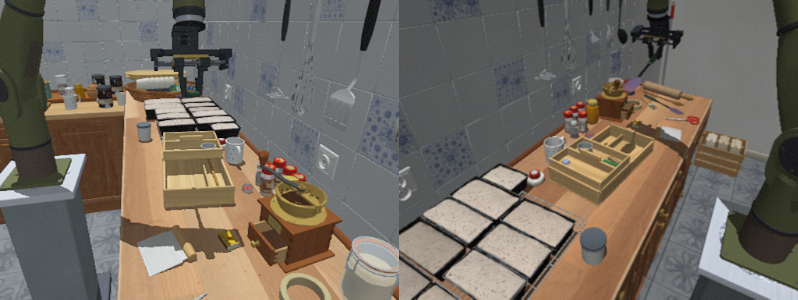

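Spatula is held in the air (scene view at about (640,75)), the lowest point about 0.32 m up (0.20 m above the bar top). The tray is fully left and the bystanders have not moved.

```bash
python3 -c "
from cell import bot
print(bot.job_done())"
```

```text
the job is handed in; nothing more can be done
None
```

The tray is fully left and the spatula is out. The arm holds it still by its green handle, its lowest point about 0.2 m above the tray's grip, with no sign that anything else moved; I handed the job in at about 19 s of the 51 s allowed.

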